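Knock the spent slug out of the injection sleeve

ROBOT

A 6-joint arm with a two-finger parallel gripper is mounted at the origin on the work surface. World frame = base frame: x ahead of the robot, y to its left, z up, the work surface at z = 0. Lengths are in mm, angles in rad, forces in N, time in s.
With the tool pointing down it reaches from about 350 to 850 mm from the base axis. Payload 8.1 kg.
Tool frame: the origin (TCP) lies midway between the tips of the shut fingers; the grasp point (between the pads) lies env.tcp_to_grasp behind it (env.tcp_to_grasp is the distance from the TCP to the grasp point, in mm); z points along the fingers, x is the direction in which the jaws open and shut, and the axes are right-handed (so a half turn about z gives the same grasp; the last joint's range is limited). The gripper opens to 93 mm and grips with 3 to 60 N. Pads are 15 mm wide; open, the fingers measure 128 mm over their backs; the gripper's body (75 mm by 188 mm) begins 65 mm behind the grasp point.
Start: joints at [1.196, 0.13, 1.488, -0, 1.523, -0.085], TCP at [171.434, 574.992, 218.635] pointing down, gripper open.
Joint ranges: [-2.96, 2.96], [-0.89, 2.26], [0.02, 2.5], [-1.34, 4.48], [0, 2.73], [-2.66, 2.66]. Speed limits (rad/s): [2.39, 2.39, 2.79, 3.14, 3.14, 3.14].

INTERFACE

Orientations are given as [roll, pitch, yaw] about the fixed x, y, z axes, in that order (R = Rz(yaw) Ry(pitch) Rx(roll)).
In Python, from cell import sensors, vision, env, nets gives the robot as it stands. The module is installed in compiled form; this text tells all that it offers.
- The arm moves only by the tool carry_out, never from a script. Its argument "motion" is text: rows parted by semicolons, each of 7 numbers parted by spaces: the turn, a rotation vector about the tool's x, y, z as a fraction of full scale, then the shift along the tool's x, y, z as a fraction of full scale, then the gripper command: -1 is fully open, 1 is shut, values between are in proportion. A call has 1 to 8 rows; each row shifts and turns the commanded pose from where the row before left it, along the tool's axes as they then stand; what a row does not reach is not made up. Full scale, the value 1, is 0.025 m for a shift and 6 degrees for a turn. A row lasts 1/12 s, in which the tool goes at most 41.7 mm and 7.16 degrees, less where a joint would pass 70% of its speed; a pose out of reach is approached as far as the arm can. A call with a number of a shift or a turn outside -1 to 1 is refused whole. A call with a gripper value outside its range is refused whole. The fingers move at their own pace and stop on an object; the grip force is fixed at half the most. Time passes only in rows, so rows that do not move let the fingers close. It gives the time, the measured TCP pose, the force and the opening at its end, in the units of the state.
- sensors.get_obs(): the state, without advancing time (a new reading comes with each control period).
- vision.camera(name): name is "scene" or "top" or "wrist"; returns the picture (400x640x3 uint8, red, green, blue); there is no depth.
- vision.camera_model(name): a dict with "fx", "fy", "cx", "cy" (pixels), "D" ([k1, k2, p1, p2, k3] as OpenCV has them; the pictures are not rectified), "world_from_camera" (4x4, takes a point from camera to world coordinates). Camera axes: x right, y up, looking along -z (the intrinsics and any distortion apply to the point x, -y, -z); pixel columns grow to the right and rows downward; lengths in mm; the calibration is good to about 2 mm. A picture is of the moment at which its call begins: read the wrist's pose just before it. camera_model takes no time and is no camera call; for the wrist camera it gives the pose at the moment of the call.
- env.finish_job(): hands the job in, once; it reports no verdict.
Trained networks look in the newest picture that a camera, given by its name, has taken for a name from the list of things; names that differ only in an ending like _2 or _b are one class to them, and where a whole thing is asked for, a point or a joint stands for the part that bears it (a point fixed in the world has none). Each returns a list of dicts, best first, with "conf" (0 to 1); they miss things now and then, are a little off and sometimes report something else, mostly with a low value. They report only what shows in the picture. A call takes as long as a camera call.
- nets.boxes_of(camera, query): "bbox" ([left, top, width, height] in pixels, round what is visible of it).
- nets.landmark_of(camera, query): "point" ([row, column] in pixels: a listed point, or the origin of a listed thing).
The state is a dict: "time": time; "q": joint angles; "qvel": joint speeds; "joint_efforts": joint torques, N m; "tool_pos": TCP position; "tcp_rot": TCP orientation; "wrist_force": force on the tool from outside, world axes, zero at the start; "moment": the same for the moment, N m; "grip_width": opening from 0.0 (shut) to 1.0 (fully open).
Only numpy, scipy, OpenCV 4.12 (cv2) and the standard library are available. Lean on these libraries where they do the work, as an engineer would, in place of code of your own. Each camera call takes 0.05 s, during which the arm holds its last target.

TASK

A spent cartridge slug is stuck in the upright steel injection sleeve on the knock-out stand. Take the ejector rod from its rack, find the sleeve's bore with a light touch and push the slug down and out of the bottom into the catch tray with steady pressure, never forcing the sprung sleeve down to the end of its travel; then hang the rod back in its rack. Leave the model, the cup and the jar where they are.

Things in the scene. Friction and masses are not known exactly. Their poses are not given: they have to be found in the camera images.
- rod_grip (a point): Centre of the round wooden handle (24 mm diameter, 55 mm high) of the ejector rod, on its axis, 132 mm above its lower end, 28 mm below the handle's top; z up the rod. Below the handle: steel collar 29 mm across, 5 mm thick, then a 10 mm steel rod, 100 mm long, flat-ended. 160 g in all. It hangs upright in the rack, the collar's underside on the rack's top.
- rod_tip (a point): Centre of the flat lower end of the ejector rod, 132 mm below rod_grip; z points up the rod.
- rack: Plywood rack for the rod, 80 x 80 mm, fixed. Its top is 116 mm above the bench, with a vertical hole of 17 mm diameter (plus a 3 mm chamfer) through the 10 mm top plate, open below. Origin on the hole's axis at bench level; z up; its two side walls lie at +y and -y.
- stand: Knock-out stand, 130 x 130 mm, fixed: a catch tray (inner floor 5 mm above the bench, walls 6 mm thick, 22 mm high) under a plate on four posts, its top 100 mm above the bench. Origin: tray centre at bench level, z up. The upright sleeve (see seat) stands in a black round seat on the plate, its axis up to 9 mm off the stand's centre in the stand's x and in y: not measured.
- slug_center (a point): Centre of the stuck slug, a grey plastic cylinder 20 mm in diameter, 30 mm long, z along its axis. It is stuck to one side of the chamber: the sleeve's axis lies about 3.5 mm from the slug's, in an unknown direction. Its top starts 84 to 92 mm above the bench. It slides under 6 to 16 N and comes free once its top is below about 66 mm, falling into the tray.
- seat (a joint): How far the steel sleeve is pushed down on its spring, m: 0 at rest, hard stop 0.008; 1 mm per 3.5 N after the first 1.2 N (0.0065 at about 24 N); the push on the slug loads it too. Sleeve: 38 mm outer diameter, flat mouth without chamfer 140 mm above the bench, guide bore 12.2 mm diameter, 18 mm deep, then a 27 mm chamber with the slug, open at the bottom, 62 mm above the bench.
- cup: White ceramic cup, 80 mm across the rim, 55 mm high, standing on the bench; origin at the centre of its underside. A bystander.
- model: Grey horseshoe-shaped dental arch model, about 70 x 60 mm, 22 mm high, lying on the bench; origin at its underside. A bystander.
- jar: Black jar with white lid, 52 mm in diameter, 40 mm high, standing on the bench; origin at the centre of its underside. A bystander.

How it is judged (in metres and radians):
On the way, in this order (a step that is already met when the one before it is completed fails the run):
1. the rod is lifted out of its rack (height (world z) of rod_tip above 0.13 m), for 0.1 s.
2. the rod, inside the sleeve, presses on the slug (contact force between rod and slug above 2 N and height (world z) of rod_tip below 0.115 m), for 0.1 s.
3. the slug has dropped out of the sleeve, with the rod still in the sleeve (height (world z) of slug_center below 0.045 m and height (world z) of rod_tip below 0.12 m and horizontal distance between rod_tip and stand below 0.03 m), for 0.02 s.
At the end, for the whole second after the job is handed in: The slug lies at rest in the catch tray (centre below 30 mm, inside the tray walls); the rod hangs still and upright (0.15 rad) in the rack with its collar down on it (within 8 mm in height and 12 mm of the hole's axis); the sleeve is back up on its spring (within 2 mm) (height (world z) of slug_center below 0.03 m and x of slug_center in the frame of stand between -0.06 and 0.06 m and y of slug_center in the frame of stand between -0.06 and 0.06 m and linear speed of slug below 0.05 m/s and horizontal distance between rod_tip and rack below 0.012 m and height (world z) of rod_tip below 0.024 m and angle between rod_grip's own z axis and vertical below 0.15 rad and linear speed of rod below 0.02 m/s and value of joint seat below 0.002 m); the robot touches nothing.
It fails at once if the sleeve is forced down to the end of its spring travel (more than 6.5 mm, about 24 N) (value of joint seat above 0.0065 m).
It fails at once if the cup, the model or the jar is moved more than 30 mm (distance of any of cup, model, jar from where it was at the start of the episode above 0.03 m).
It also fails if it takes over 72 s, if anything falls off the work surface, if the arm or the gripper's body presses on something with over 40 N, if the wrist force passes 120 N, or if a joint passes its speed limit or range.

## Working session

There is one attempt and no reset: what is moved stays moved. The work goes in short steps, Python scripts to look and compute and a tool call to move; the robot and the scene stay as the last step left them, time stands still between calls to the robot, and variables do not carry over. Pictures are saved under pics/ and viewed, and the job is handed in when it is done.

Besides the shell and the picture viewer there is one more tool, called after "Emit:" as name(argument=value, ...), one argument or row to a line, values as JSON. carry_out: Moves the arm, as the interface text tells. Shift numbers are shares of 0.025 m and turn numbers shares of 6 degrees, none past 1 either way. Its arguments: {"type":"object","properties":{"motion":{"type":"string"}},"required":["motion"]}

```bash
mkdir -p pics; ls
python3 - <<'E'
from cell import sensors, vision, env, nets
import cv2
print(env.tcp_to_grasp)
o=sensors.get_obs(); print(o)
for n in ['scene','top','wrist']:
    im=vision.camera(n); cv2.imwrite(f'pics/a_{n}.png',im[:,:,::-1])
    m=vision.camera_model(n); print(n,m)
    for q in ['rod_grip','rack','stand','seat','rod_tip']:
        r=nets.landmark_of(n,q)[:2]; print(n,q,[(round(x['conf'],2),x['point']) for x in r])
print(sensors.get_obs()['time'])
E
```

```text
pics
18.8
{'time': 0.0, 'q': array([ 1.19559500e+00,  1.31149591e-01,  1.48926043e+00,  1.23407927e-05,
        1.52299088e+00, -8.53553770e-02]), 'qvel': array([-0.0003285 ,  0.00121228,  0.00047252, -0.00013294, -0.00030844,
       -0.00081748]), 'joint_efforts': array([ 4.52255354e-04, -5.59840357e+01, -4.91756558e+01,  7.68235023e-02,
        3.58803850e-02, -7.20998992e-05]), 'tool_pos': array([171.22568773, 574.46627715, 217.60470972]), 'tcp_rot': array([-3.14142622e+00,  1.80060871e-03,  1.28094992e+00]), 'wrist_force': array([ 0.04787688, -0.06410658, -0.58530576]), 'moment': array([ 0.02594838, -0.04195745,  0.01925346]), 'grip_width': 0.999737923889445}
scene {'fx': 402.8023456231311, 'fy': 402.8023456231311, 'cx': 322.0559721500101, 'cy': 194.4422491588075, 'D': array([-0.02023818,  0.        ,  0.        ,  0.        ,  0.        ]), 'world_from_camera': array([[ 5.63508995e-02, -5.37188829e-01,  8.41577530e-01,
         1.19638652e+03],
       [ 9.98320918e-01,  1.89920755e-02, -5.47233609e-02,
         1.91054394e+01],
       [ 1.34134741e-02,  8.43248162e-01,  5.37357065e-01,
         5.33063489e+02],
       [ 0.00000000e+00,  0.00000000e+00,  0.00000000e+00,
         1.00000000e+00]])}
scene rod_grip [(0.83, [184.9, 185.7]), (0.5, [241.8, 202.3])]
scene rack [(0.76, [246.1, 200.5])]
scene stand [(0.56, [249.7, 368.7])]Traceback (most recent call last):
  File "<stdin>", line 9, in <module>
ValueError: it knows: cup, jar, model, rack, rod_grip, rod_tip, slug_center, stand
```

Run:
```python
from cell import sensors, vision, env, nets
import cv2,numpy as np
for n in ['scene','top','wrist']:
    im=vision.camera(n); cv2.imwrite(f'pics/a_{n}.png',im[:,:,::-1])
    m=vision.camera_model(n); 
    if n!='scene':print(n,m)
    if n!='wrist':
      for q in ['rod_grip','rack','stand']:
        r=nets.landmark_of(n,q)[:2]; print(n,q,[(round(x['conf'],2),x['point']) for x in r])
print(sensors.get_obs()['time'])
```

```text
scene rod_grip [(0.87, [187.2, 185.6])]
scene rack [(0.67, [246.0, 202.0]), (0.48, [228.2, 457.1])]
scene stand [(0.83, [252.4, 372.1]), (0.4, [228.4, 454.6])]
top {'fx': 467.3358741932858, 'fy': 467.3358741932858, 'cx': 317.05394777306435, 'cy': 196.57639995888331, 'D': array([-0.14164626,  0.        ,  0.        ,  0.        ,  0.        ]), 'world_from_camera': array([[-2.33682277e-02,  9.95059638e-01, -9.64896022e-02,
         4.59089221e+02],
       [-9.99395277e-01, -2.57372742e-02, -2.33810314e-02,
         7.79756454e+01],
       [-2.57489000e-02,  9.58848795e-02,  9.95059337e-01,
         1.04717499e+03],
       [ 0.00000000e+00,  0.00000000e+00,  0.00000000e+00,
         1.00000000e+00]])}
top rod_grip [(0.58, [192.4, 460.9])]
top rack [(0.83, [196.4, 443.0])]
top stand []
wrist {'fx': 353.0860254013392, 'fy': 353.0860254013392, 'cx': 322.7518332705308, 'cy': 201.91021557667884, 'D': array([-0.05486927,  0.        ,  0.        ,  0.        ,  0.        ]), 'world_from_camera': array([[ 2.86506982e-01, -9.26157850e-01, -2.45245562e-01,
         1.02616728e+02],
       [ 9.58077703e-01,  2.77209805e-01,  7.24005522e-02,
         5.96033373e+02],
       [ 9.30134467e-04, -2.55707568e-01,  9.66753730e-01,
         3.85557002e+02],
       [ 0.00000000e+00,  0.00000000e+00,  0.00000000e+00,
         1.00000000e+00]])}
0.65
```

View pics/a_scene.png

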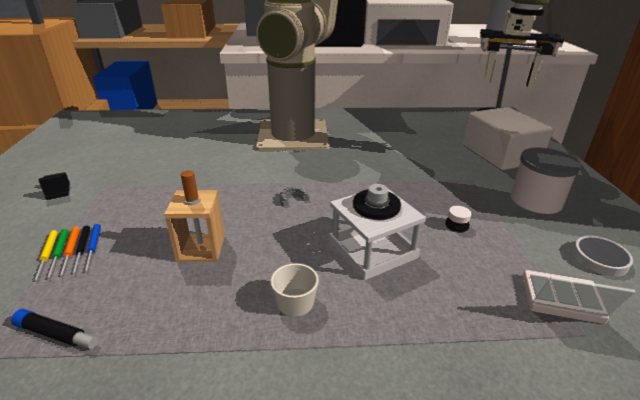

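View pics/a_top.png

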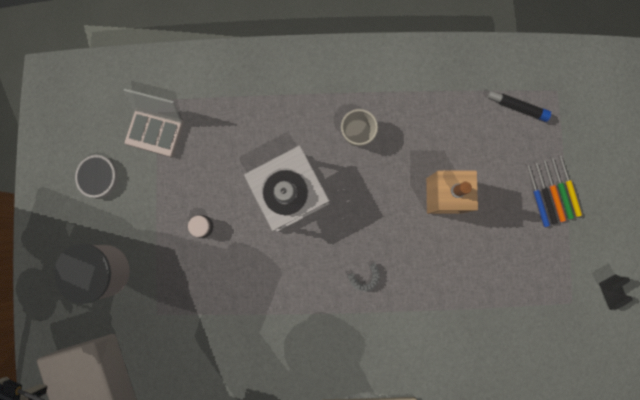

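View pics/a_wrist.png

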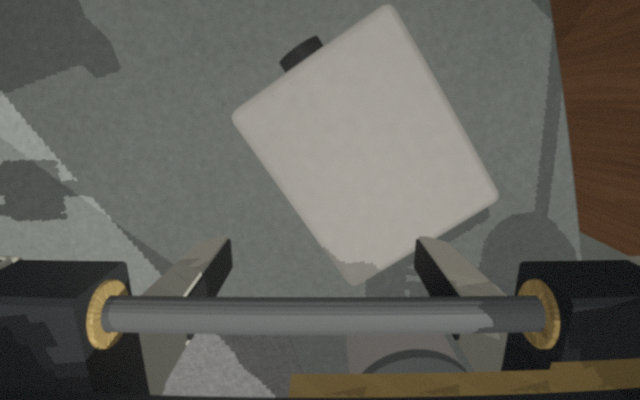

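```bash
cat > h.py <<'E'
from cell import sensors, vision, env, nets
import cv2,numpy as np
def K(m): return np.array([[m['fx'],0,m['cx']],[0,m['fy'],m['cy']],[0,0,1]])
def ray(m,u,v):
    p=cv2.undistortPoints(np.array([[[u,v]]],float),K(m),m['D'])[0,0]
    T=m['world_from_camera']; d=T[:3,:3]@np.array([p[0],-p[1],-1]); return T[:3,3],d
def atz(m,u,v,z):
    c,d=ray(m,u,v); return c+d*(z-c[2])/d[2]
def proj(m,P):
    T=m['world_from_camera']; q=T[:3,:3].T@(np.asarray(P,float)-T[:3,3]); q=np.array([q[0],-q[1],-q[2]])
    return cv2.projectPoints(q.reshape(1,1,3),np.zeros(3),np.zeros(3),K(m),m['D'])[0].ravel()
def crop(im,u0,v0,w,h,s,fn):
    c=im[v0:v0+h,u0:u0+w,::-1]; cv2.imwrite(fn,cv2.resize(c,None,fx=s,fy=s,interpolation=cv2.INTER_CUBIC))
E
python3 - <<'E'
from h import *
t=cv2.imread('pics/a_top.png')[:,:,::-1]; s=cv2.imread('pics/a_scene.png')[:,:,::-1]
a=cv2.resize(t[140:240,235:335],None,fx=4,fy=4,interpolation=cv2.INTER_CUBIC)
b=cv2.resize(t[140:240,405:505],None,fx=4,fy=4,interpolation=cv2.INTER_CUBIC)
cv2.imwrite('pics/ct.png',np.hstack([a,b])[:,:,::-1])
a=cv2.resize(s[165:265,145:245],None,fx=4,fy=4,interpolation=cv2.INTER_CUBIC)
b=cv2.resize(s[175:275,325:425],None,fx=4,fy=4,interpolation=cv2.INTER_CUBIC)
cv2.imwrite('pics/cs.png',np.hstack([a,b])[:,:,::-1])
E
```

```text
(no output)
```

View pics/ct.png

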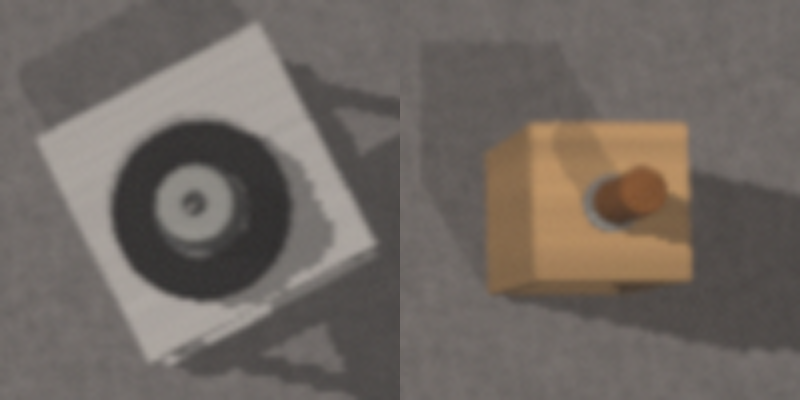

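View pics/cs.png

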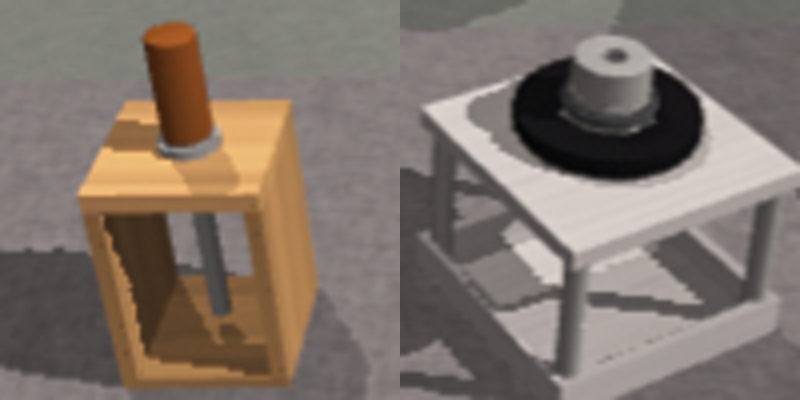

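Run:
```python
from h import *
f=lambda x,o:(x+.5)/4-.5+o
mt=vision.camera_model('top');ms=vision.camera_model('scene')
pts={'mouth':((f(194,235),f(203,140)),(f(214,325),f(56,175)),140),'rodtop':((f(244,405),f(188,140)),(f(172,145),f(35,165)),176)}
for k,(a,b,z) in pts.items():
    print(k,'top',atz(mt,*a,z).round(1),'scene',atz(ms,*b,z).round(1))
    c1,d1=ray(mt,*a);c2,d2=ray(ms,*b)
    A=np.stack([d1,-d2],1); s=np.linalg.lstsq(A,c2-c1,rcond=None)[0]
    print(' tri',(c1+d1*s[0]).round(1),(c2+d2*s[1]).round(1))
# rack top corners from top view
for p in [(130,123),(287,123),(292,282),(133,282)]: print(atz(mt,f(p[0],405),f(p[1],140),116).round(1))
for p in [(38,140),(260,22),(376,243),(152,363)]: print('st',atz(mt,f(p[0],235),f(p[1],140),100).round(1))
for q in ['cup','jar','model']:
    p=nets.landmark_of('top',q)
    if p: r,c=p[0]['point'];print(q,p[0]['conf'],atz(mt,c,r,0).round(0))
```

```text
mouth top [561.  165.5 140. ] scene [564.3 164.8 140. ]
 tri [561.2 165.6 138.1] [561.2 165.6 138. ]
rodtop top [ 555.2 -182.8  176. ] scene [ 558.8 -180.5  176. ]
 tri [ 555.4 -183.2  174.4] [ 555.2 -181.7  174. ]
[ 596.3 -143.9  116. ]
[ 594.5 -225.   116. ]
[ 513.6 -222.9  116. ]
[ 515.9 -141.5  116. ]
st [600.3 249.6 100. ]
st [658.6 133.7 100. ]
st [542.6  76.9 100. ]
st [484.3 192.1 100. ]
cup 0.95 [707.  11.   0.]
jar 0.77 [496. 363.   0.]
model 0.84 [382.   4.   0.]
```

Emit:
carry_out(
  motion="0 0 -0.92 0 0 0 -1; 0 0 -0.92 0 0 0 -1; 0 0 -0.92 0 0 0 -1; 0 0 0 0 0 0 -1; 0 0 0 -1 0.5 0 -1; 0 0 0 -1 0.5 0 -1; 0 0 0 -1 0.5 0 -1; 0 0 0 -1 0.5 0 -1",
)

```text
time: 1.47
tool_pos: [221.6, 473.9, 218.5]
tcp_rot: [3.142, 0.0, 1.567]
wrist_force: [0.6, -0.4, -0.2]
grip_width: 0.997
```

Emit:
carry_out(
  motion="0 0 0 -1 0.5 0 -1; 0 0 0 -1 0.5 0 -1; 0 0 0 -1 0.5 0 -1; 0 0 0 -1 0.5 0 -1; 0 0 0 -1 0.5 0 -1; 0 0 0 -1 0.5 0 -1; 0 0 0 -1 0.5 0 -1; 0 0 0 -1 0.5 0 -1",
)

```text
time: 2.13
tool_pos: [321.6, 273.7, 218.9]
tcp_rot: [3.141, -0.0, 1.566]
wrist_force: [0.4, -0.4, -0.6]
grip_width: 1.002
```

Emit:
carry_out(
  motion="0 0 0 -1 0.5 0 -1; 0 0 0 -1 0.5 0 -1; 0 0 0 -1 0.5 0 -1; 0 0 0 -1 0.5 0 -1; 0 0 0 -1 0.5 0 -1; 0 0 0 -1 0.5 0 -1; 0 0 0 -1 0.5 0 -1; 0 0 0 -1 0.5 0 -1",
)

```text
time: 2.8
tool_pos: [421.5, 73.4, 218.9]
tcp_rot: [3.141, -0.0, 1.566]
wrist_force: [-0.1, 0.1, 0.2]
grip_width: 1.006
```

Emit:
carry_out(
  motion="0 0 0 -1 0.5 0 -1; 0 0 0 -1 0.5 0 -1; 0 0 0 -1 0.5 0 -1; 0 0 0 -1 0.5 0 -1; 0 0 0 -1 0.5 0 -1; 0 0 0 -1 0.5 0 -1; 0 0 0 -1 0 0 -1; 0 0 0 0 0 0 -1",
)

```text
time: 3.47
tool_pos: [496.1, -104.0, 218.5]
tcp_rot: [-3.141, 0.002, 1.564]
wrist_force: [-0.4, -0.1, 0.2]
grip_width: 1.002
```

Emit:
carry_out(
  motion="0 0 0 -1 0.2 0 -1; 0 0 0 -1 0.2 0 -1; 0 0 0 -1 0.2 0 -1; 0 0 0 -0.12 0 0 -1; 0 0 0 0 0 0 -1",
)

```text
time: 3.88
tool_pos: [510.7, -178.9, 218.5]
tcp_rot: [-3.141, -0.0, 1.566]
wrist_force: [-0.7, 0.1, -0.3]
grip_width: 1.004
```

Run:
```python
from h import *
im=vision.camera('wrist'); m=vision.camera_model('wrist'); cv2.imwrite('pics/w1.png',im[:,:,::-1])
print(sensors.get_obs()['tool_pos'],m['world_from_camera'].round(3))
for P in [(555.3,-182.8,176),(558.8,-180.5,176),(555.3,-182.8,121)]: print(proj(m,P))
```

```text
[ 510.66096034 -177.87773555  218.49122852] [[ 4.00000e-03 -9.67000e-01 -2.56000e-01  4.38952e+02]
 [ 1.00000e+00  5.00000e-03 -0.00000e+00 -1.76927e+02]
 [ 2.00000e-03 -2.56000e-01  9.67000e-01  3.85414e+02]
 [ 0.00000e+00  0.00000e+00  0.00000e+00  1.00000e+00]]
[314.10397181 291.29362838]
[317.63335232 296.00735766]
[315.59150081 257.43047602]
```

View pics/w1.png

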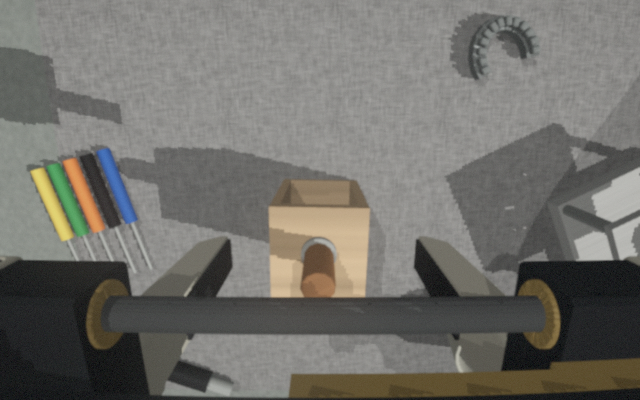

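Emit:
carry_out(
  motion="0 0 0 -0.14 0.89 0 -1; 0 0 0 0 0.89 0 -1; 0 0 0 0 0 0.9 -1; 0 0 0 0 0 0.9 -1; 0 0 0 0 0 0.9 -1; 0 0 0 0 0 0.88 -1; 0 0 0 0 0 0 -1",
)

```text
time: 4.52
tool_pos: [552.3, -178.7, 123.9]
tcp_rot: [-3.134, -0.004, 1.57]
wrist_force: [-1.3, 0.6, -1.3]
grip_width: 1.001
```

Run:
```python
from h import *
im=vision.camera('scene'); 
o=sensors.get_obs();print(o['tool_pos'],o['wrist_force'])
crop(im,110,130,150,130,5,'pics/s2.png')
```

```text
[ 553.30667495 -179.39024287  126.54426182] [ 0.14363128 -0.24740742  1.21485397]
```

View pics/s2.png

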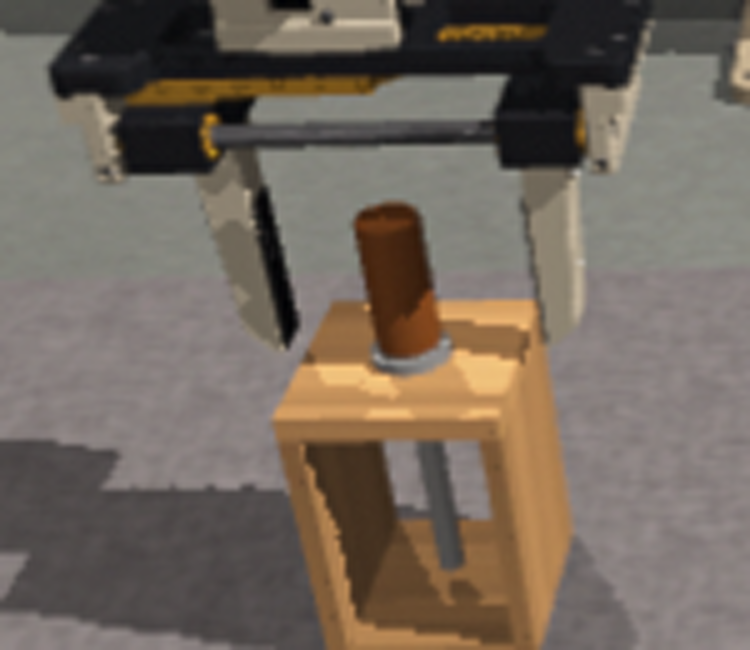

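Emit:
carry_out(
  motion="0 0 0 -0.12 0.06 0 -1; 0 0 0 0 0 0 -0.3; 0 0 0 0 0 0 0.2; 0 0 0 0 0 0 0.6; 0 0 0 0 0 0 1; 0 0 0 0 0 0 1; 0 0 0 0 0 0 1; 0 0 0 0 0 0 1",
)

```text
time: 5.23
tool_pos: [556.8, -184.9, 129.2]
tcp_rot: [3.142, 0.0, 1.57]
wrist_force: [0.2, -0.2, 0.2]
grip_width: 0.547
```

Emit:
carry_out(
  motion="0 0 0 0 0 0 1; 0 0 0 0 0 0 1; 0 0 0 0 0 0 1; 0 0 0 0 0 0 1; 0 0 0 0 0 0 1; 0 0 0 0 0 0 1",
)

```text
time: 5.73
tool_pos: [556.8, -184.7, 129.1]
tcp_rot: [-3.141, -0.0, 1.57]
wrist_force: [0.7, 1.3, -0.2]
grip_width: 0.254
```

Run:
```python
from h import *
im=vision.camera('scene'); 
for i in range(3):
  o=sensors.get_obs();print(o['tool_pos'],o['wrist_force'],o['moment'],o['grip_width'])
crop(im,110,130,150,130,5,'pics/s3.png')
```

```text
[ 556.83966262 -184.66318687  129.08188071] [0.28110839 0.5620761  0.29532498] [ 0.23823831 -0.00059789 -0.00550116] 0.2494827161781857
[ 556.83966262 -184.66318687  129.08188071] [0.28110839 0.5620761  0.29532498] [ 0.23823831 -0.00059789 -0.00550116] 0.2494827161781857
[ 556.83966262 -184.66318687  129.08188071] [0.28110839 0.5620761  0.29532498] [ 0.23823831 -0.00059789 -0.00550116] 0.2494827161781857
```

View pics/s3.png

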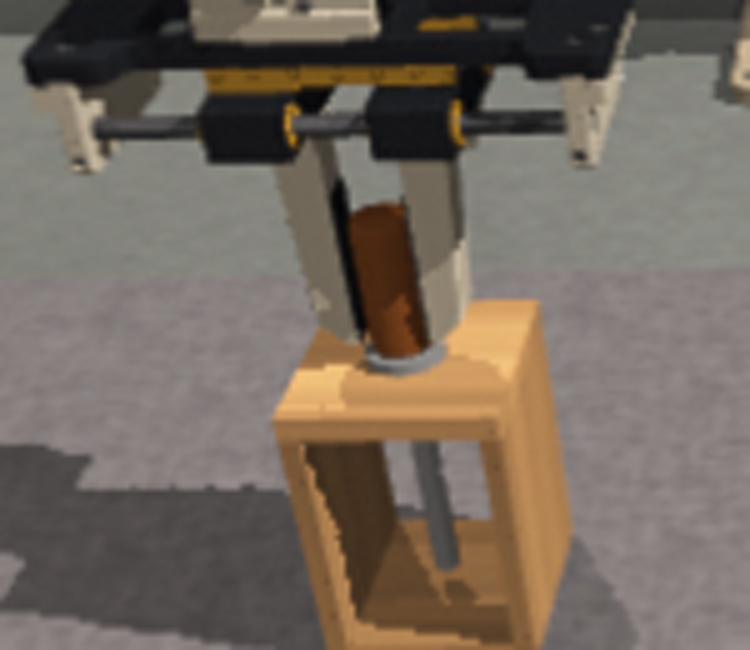

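Emit:
carry_out(
  motion="0 0 0 0.1 0 0 1; 0 0 0 0 0 -0.3 1; 0 0 0 0 0 -0.7 1; 0 0 0 0 0 -1 1; 0 0 0 0 0 -1 1; 0 0 0 0 0 -1 1; 0 0 0 0 0 -1 1; 0 0 0 0 0 -1 1",
)

```text
time: 6.45
tool_pos: [556.6, -182.2, 280.8]
tcp_rot: [3.142, 0.0, 1.57]
wrist_force: [0.0, -0.3, -1.8]
grip_width: 0.251
```

Emit:
carry_out(
  motion="0 0 0 0.3 0 0 1; 0 0 0 0.7 0 0 1; 0 0 0 1 0 0 1; 0 0 0 1 0 0 1; 0 0 0 1 0 0 1; 0 0 0 1 0 0 1; 0 0 0 1 0 0 1; 0 0 0 1 0 0 1",
)

```text
time: 7.12
tool_pos: [556.4, -5.8, 278.5]
tcp_rot: [-3.141, -0.0, 1.57]
wrist_force: [0.8, 0.4, -2.4]
grip_width: 0.254
```

Run:
```python
from h import *
o=sensors.get_obs();print(o['tool_pos'],o['wrist_force'],o['moment'],o['grip_width'])
im=vision.camera('wrist'); cv2.imwrite('pics/w4.png',im[:,:,::-1])
im=vision.camera('scene'); cv2.imwrite('pics/s4.png',im[:,:,::-1])
```

```text
[556.41703729  -5.78698066 278.49297812] [ 0.81118109  0.40297045 -2.40037203] [ 0.02121085 -0.04717902 -0.08223589] 0.2536351616362015
```

View pics/w4.png

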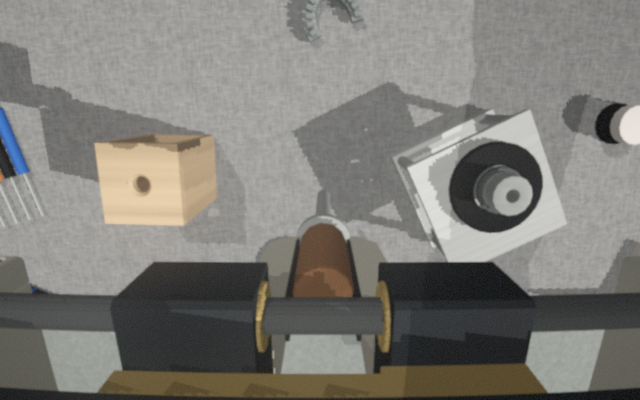

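View pics/s4.png

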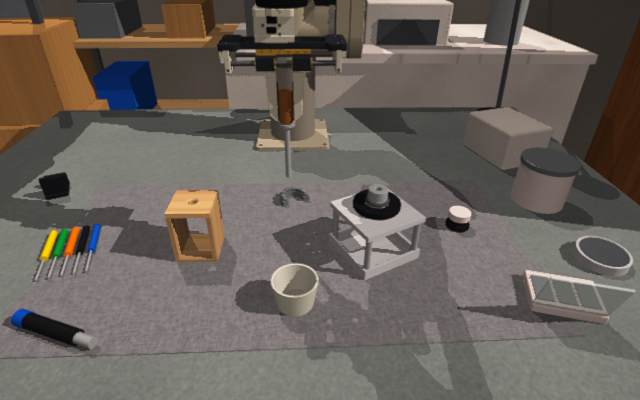

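Run:
```python
import cv2,numpy as np
w=cv2.imread('pics/w4.png')
f=lambda u,v,n,s:cv2.resize(w[v:v+n,u:u+n],None,fx=s,fy=s,interpolation=cv2.INTER_CUBIC)
a=f(123,164,40,6);b=f(492,176,40,6);c=f(303,175,40,6)
cv2.imwrite('pics/c4.png',np.hstack([a,b,c]))
```

```text
(no output)
```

View pics/c4.png

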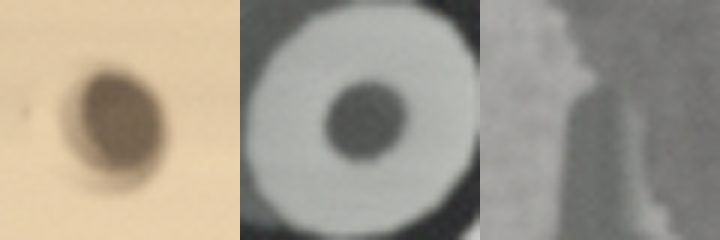

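Run:
```python
from h import *
m=vision.camera_model('wrist'); o=sensors.get_obs(); print(o['tool_pos'],o['tcp_rot'],o['time'])
print('hole',atz(m,141.4,185.2,116)); b=atz(m,512.6,195.6,140); print('bore',b)
tz=o['tool_pos'][2]+18.8-132
print('tip',tz,atz(m,322.6,189,tz))
print(proj(m,[o['tool_pos'][0],o['tool_pos'][1],tz]))
```

```text
[556.46815193  -3.60162873 278.5515623 ] [-3.14078434e+00 -1.46956222e-03  1.57370026e+00] 7.2167
hole [ 555.36413487 -177.60834539  116.        ]
bore [559.30530704 169.76723759 140.        ]
tip 165.35156229515536 [547.92998656  -2.57926072 165.3515623 ]
[321.3311477  199.17423545]
```

Emit:
carry_out(
  motion="0 0 0 1 0 0 1; 0 0 0 1 0 0 1; 0 0 0 1 0 0 1; 0 0 0 1 0 0 1; 0 0 0 1 0.1 0 1; 0 0 0 1 0.1 0 1; 0 0 0 0.6 0.1 0.2 1; 0 0 0 0.24 0 0.2 1",
)

```text
time: 7.88
tool_pos: [564.7, 165.4, 268.5]
tcp_rot: [3.142, -0.0, 1.572]
wrist_force: [0.2, 1.1, -2.2]
grip_width: 0.249
```

Emit:
carry_out(
  motion="0 0 0 0 0 0 1; 0 0 0 0 0 0 1; 0 0 0 0 0 0 1; 0 0 0 0 0 0 1",
)

```text
time: 8.22
tool_pos: [564.8, 162.4, 269.3]
tcp_rot: [3.141, 0.0, 1.569]
wrist_force: [-0.0, -0.2, -1.9]
grip_width: 0.257
```

```bash
cat > look.py <<'E'
from h import *
import sys
n=sys.argv[1]
o=sensors.get_obs();print(o['tool_pos'].round(2),o['tcp_rot'].round(4),o['wrist_force'].round(2),o['moment'].round(3),o['time'])
m=vision.camera_model('wrist')
w=vision.camera('wrist'); cv2.imwrite(f'pics/w{n}.png',w[:,:,::-1])
s=vision.camera('scene'); cv2.imwrite(f'pics/s{n}.png',s[:,:,::-1])
t=vision.camera('top'); cv2.imwrite(f'pics/t{n}.png',t[:,:,::-1])
g=lambda im,u,v,n,sc:cv2.resize(im[v:v+n,u:u+n],None,fx=sc,fy=sc,interpolation=cv2.INTER_CUBIC)
cv2.imwrite(f'pics/c{n}.png',np.hstack([g(w,280,165,80,5),g(s,335,140,80,5)])[:,:,::-1])
np.save('m.npy',m['world_from_camera'])
E
python3 look.py 5
```

```text
[564.81 162.43 269.34] [3.1413e+00 3.0000e-04 1.5686e+00] [-0.03 -0.16 -1.86] [-0.005 -0.019  0.022] 8.2167
```

View pics/c5.png

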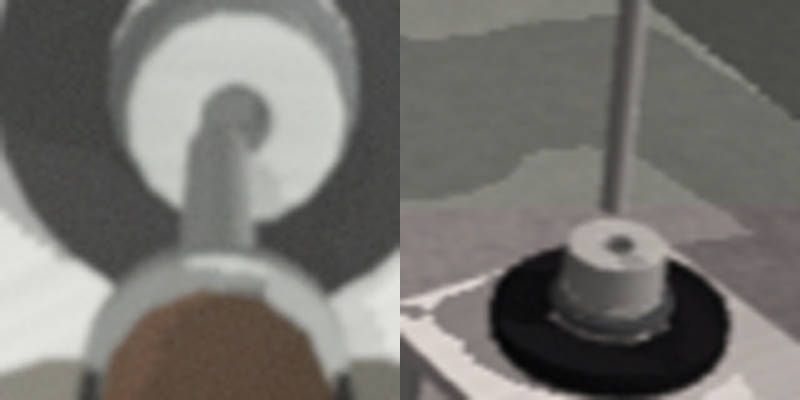

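View pics/t5.png

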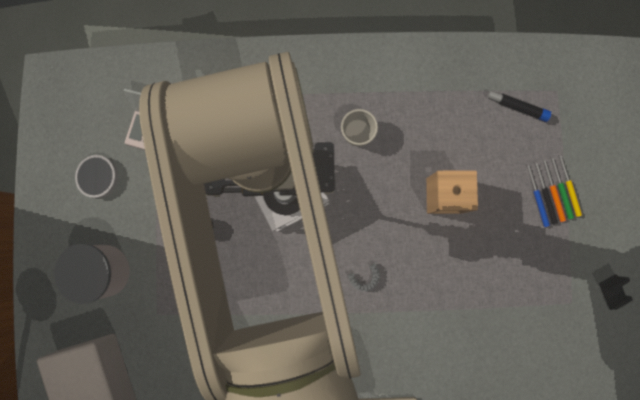

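Run:
```python
from h import *
m=vision.camera_model('wrist'); m['world_from_camera']=np.load('m.npy'); f=lambda x,o:(x+.5)/5-.5+o
ms=vision.camera_model('scene')
print('bore',atz(m,f(236,280),f(117,165),140),atz(ms,f(222,335),f(243,140),140))
tz=269.3-113.2
print('tip',atz(m,f(219,280),f(146,165),tz),atz(ms,f(213,335),f(208,140),tz))
# rod tilt: collar centre
print(proj(m,[564.8,162.4,tz]), proj(m,[564.8,162.4,tz+100]))
```

```text
bore [559.14824124 166.8874467  140.        ] [562.88204605 166.73966274 140.        ]
tip [560.38865821 163.92653688 156.1       ] [564.24194998 161.69455006 156.1       ]
[321.54945325 199.0444116 ] [321.04719585 244.56551101]
```

Emit:
carry_out(
  motion="0 0 0 0.14 -0.05 0.2 1; 0 0 0 0 0 0.2 1; 0 0 0 0 0 0 1; 0 0 0 0 0 0 1; 0 0 0 0 0 0 1",
)

```text
time: 8.78
tool_pos: [563.3, 167.2, 258.9]
tcp_rot: [-3.141, 0.0, 1.57]
wrist_force: [0.4, 0.1, -1.7]
grip_width: 0.254
```

```bash
python3 look.py 6
```

```text
[563.26 167.21 258.94] [-3.1412e+00  1.0000e-04  1.5702e+00] [ 0.41  0.06 -1.74] [ 0.044 -0.041  0.052] 8.7833
```

View pics/c6.png

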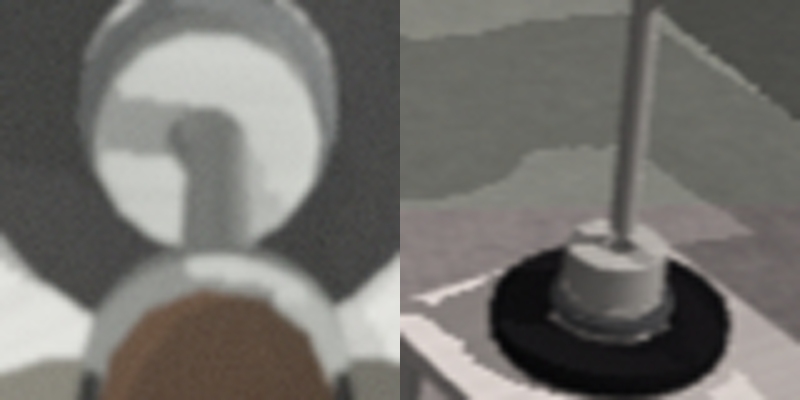

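```bash
cat > z.py <<'E'
import cv2,numpy as np,sys
n=sys.argv[1]
w=cv2.imread(f'pics/w{n}.png')[175:215,302:342]; s=cv2.imread(f'pics/s{n}.png')[170:210,360:400]
out=[]
for a in (w,s):
    g=cv2.cvtColor(a,cv2.COLOR_BGR2GRAY).astype(float)
    lo,hi=(60,170) if a is w else (20,200)
    g=np.clip((g-lo)/(hi-lo)*255,0,255).astype(np.uint8)
    out.append(cv2.resize(g,None,fx=10,fy=10,interpolation=cv2.INTER_CUBIC))
cv2.imwrite(f'pics/z{n}.png',np.hstack(out))
E
python3 z.py 6
```

```text
(no output)
```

View pics/z6.png

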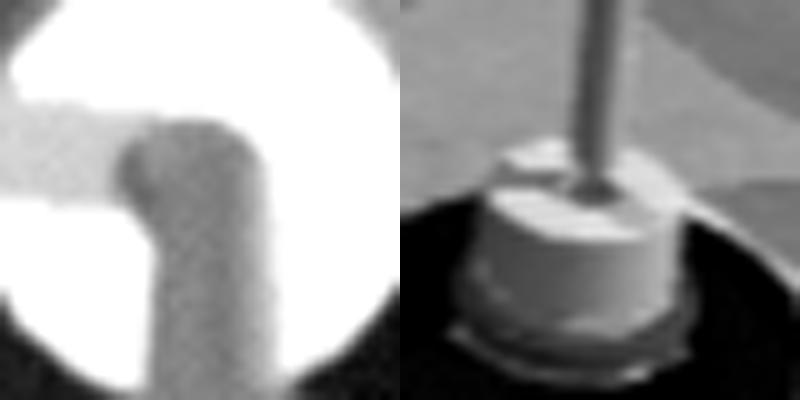

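Emit:
carry_out(
  motion="0 0 0 -0.04 0.02 0.08 1; 0 0 0 0 0 0.08 1; 0 0 0 0 0 0 1; 0 0 0 0 0 0 1; 0 0 0 0 0 0 1",
)

```text
time: 9.35
tool_pos: [563.8, 166.2, 255.1]
tcp_rot: [-3.141, 0.0, 1.57]
wrist_force: [-0.4, -0.2, -2.0]
grip_width: 0.256
```

```bash
python3 look.py 7;python3 z.py 7
```

```text
[563.84 166.18 255.06] [-3.1414  0.      1.57  ] [-0.41 -0.22 -2.03] [-0.008 -0.061  0.06 ] 9.35
```

View pics/z7.png

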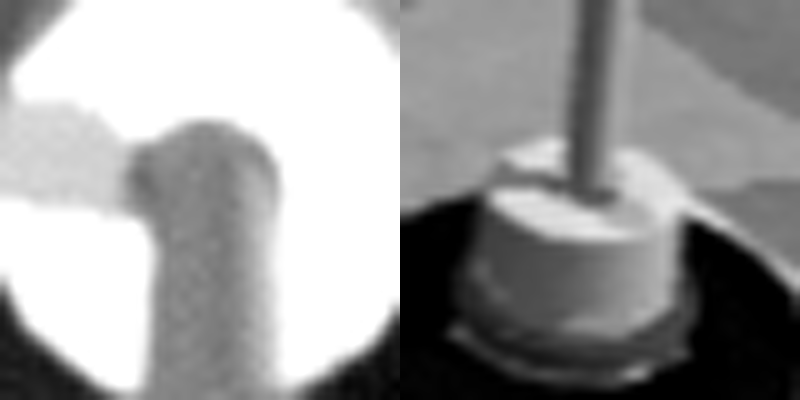

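Emit:
carry_out(
  motion="0 0 0 0 0.01 0.04 1; 0 0 0 0 0 0.04 1; 0 0 0 0 0 0 1; 0 0 0 0 0 0.02 1; 0 0 0 0 0 0.02 1; 0 0 0 0 0 0 1; 0 0 0 0 0 0 1",
)

```text
time: 10.08
tool_pos: [564.1, 166.2, 252.1]
tcp_rot: [-3.142, 0.0, 1.57]
wrist_force: [1.2, 0.1, -1.2]
grip_width: 0.255
```

Emit:
carry_out(
  motion="0 0 0 0 0 0.02 1; 0 0 0 0 0 0.02 1; 0 0 0 0 0 0 1; 0 0 0 0 0 0 1",
)

```text
time: 10.42
tool_pos: [564.1, 166.2, 251.1]
tcp_rot: [-3.142, 0.0, 1.57]
wrist_force: [-0.6, -0.7, -1.4]
grip_width: 0.253
```

Emit:
carry_out(
  motion="0 0 0 0 0 0.04 1; 0 0 0 0 0 0.04 1; 0 0 0 0 0 0 1; 0 0 0 0 0 0 1",
)

```text
time: 10.75
tool_pos: [564.1, 166.1, 249.0]
tcp_rot: [-3.141, 0.0, 1.57]
wrist_force: [0.3, -0.5, -1.8]
grip_width: 0.251
```

Emit:
carry_out(
  motion="0 0 0 0 0 0.06 1; 0 0 0 0 0 0.06 1; 0 0 0 0 0 0.06 1; 0 0 0 0 0 0.06 1; 0 0 0 0 0 0 1; 0 0 0 0 0 0 1",
)

```text
time: 11.25
tool_pos: [564.0, 166.2, 242.9]
tcp_rot: [-3.141, 0.0, 1.57]
wrist_force: [0.0, -0.3, -2.0]
grip_width: 0.255
```

```bash
python3 look.py 8;python3 z.py 8
```

```text
[564.   166.18 242.9 ] [-3.1412e+00  1.0000e-04  1.5700e+00] [ 0.   -0.26 -2.05] [ 0.028 -0.025  0.039] 11.25
```

View pics/z8.png

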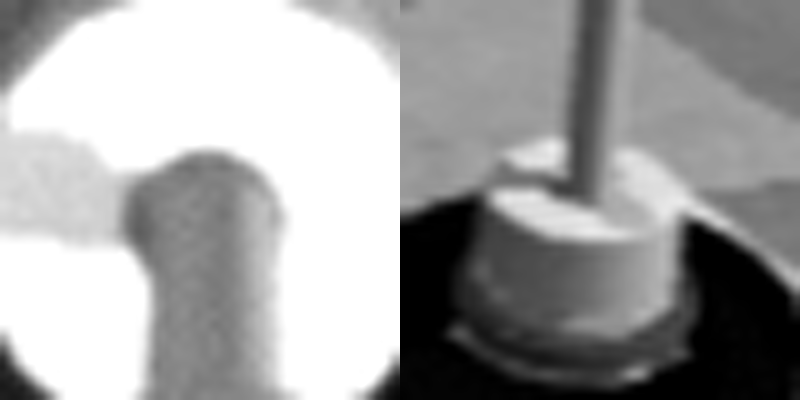

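Emit:
carry_out(
  motion="0 0 0 0 0 0.14 1; 0 0 0 0 0 0.14 1; 0 0 0 0 0 0.14 1; 0 0 0 0 0 0.14 1; 0 0 0 0 0 0.14 1; 0 0 0 0 0 0.14 1; 0 0 0 0 0 0.14 1; 0 0 0 0 0 0.14 1",
)

```text
time: 12.07
tool_pos: [564.1, 166.2, 214.7]
tcp_rot: [-3.142, 0.0, 1.57]
wrist_force: [0.4, -0.7, -1.0]
grip_width: 0.255
```

Emit:
carry_out(
  motion="0 0 0 0 0 0.06 1; 0 0 0 0 0 0.06 1; 0 0 0 0 0 0.06 1; 0 0 0 0 0 0.04 1; 0 0 0 0 0 0 1",
)

```text
time: 12.48
tool_pos: [564.1, 166.2, 209.5]
tcp_rot: [-3.141, 0.0, 1.57]
wrist_force: [0.3, 1.0, -0.8]
grip_width: 0.254
```

Emit:
carry_out(
  motion="0 0 0 0 0 0.04 1; 0 0 0 0 0 0.04 1; 0 0 0 0 0 0.04 1; 0 0 0 0 0 0.04 1; 0 0 0 0 0 0 1",
)

```text
time: 12.9
tool_pos: [564.0, 166.2, 205.4]
tcp_rot: [-3.141, 0.0, 1.57]
wrist_force: [-0.4, -0.5, -1.4]
grip_width: 0.256
```

Emit:
carry_out(
  motion="0 0 0 0 0 0.04 1; 0 0 0 0 0 0.04 1; 0 0 0 0 0 0 1",
)

```text
time: 13.15
tool_pos: [564.0, 166.2, 203.4]
tcp_rot: [-3.141, 0.0, 1.57]
wrist_force: [-0.2, 0.7, -1.6]
grip_width: 0.257
```

Emit:
carry_out(
  motion="0 0 0 0 0 0.04 1; 0 0 0 0 0 0.04 1; 0 0 0 0 0 0 1",
)

```text
time: 13.4
tool_pos: [564.0, 166.2, 201.4]
tcp_rot: [-3.141, 0.0, 1.57]
wrist_force: [-0.3, 0.3, -1.3]
grip_width: 0.248
```

Emit:
carry_out(
  motion="0 0 0 0 0 0.04 1; 0 0 0 0 0 0.04 1; 0 0 0 0 0 0 1",
)

```text
time: 13.65
tool_pos: [564.0, 166.2, 199.4]
tcp_rot: [-3.141, 0.0, 1.57]
wrist_force: [-0.9, -0.3, -1.6]
grip_width: 0.252
```

Emit:
carry_out(
  motion="0 0 0 0 0 0.04 1; 0 0 0 0 0 0.04 1; 0 0 0 0 0 0 1",
)

```text
time: 13.9
tool_pos: [564.0, 166.1, 197.3]
tcp_rot: [-3.141, 0.0, 1.57]
wrist_force: [-0.1, 0.8, -1.8]
grip_width: 0.255
```

Emit:
carry_out(
  motion="0 0 0 0 0 0.04 1; 0 0 0 0 0 0.04 1; 0 0 0 0 0 0 1",
)

```text
time: 14.15
tool_pos: [564.3, 166.2, 196.1]
tcp_rot: [3.141, -0.0, 1.57]
wrist_force: [-1.2, 0.4, 3.0]
grip_width: 0.252
```

Emit:
carry_out(
  motion="0 0 0 0 0 0.04 1; 0 0 0 0 0 0.04 1; 0 0 0 0 0 0 1",
)

```text
time: 14.4
tool_pos: [564.5, 166.2, 194.6]
tcp_rot: [3.14, -0.0, 1.57]
wrist_force: [-1.8, -0.7, 7.7]
grip_width: 0.252
```

Emit:
carry_out(
  motion="0 0 0 0 0 0.04 1; 0 0 0 0 0 0 1",
)

```text
time: 14.57
tool_pos: [564.6, 166.3, 193.9]
tcp_rot: [3.14, -0.0, 1.57]
wrist_force: [-3.5, -0.7, 8.1]
grip_width: 0.247
```

Emit:
carry_out(
  motion="0 0 0 0 0 0.04 1; 0 0 0 0 0 0 1",
)

```text
time: 14.73
tool_pos: [564.6, 166.3, 193.0]
tcp_rot: [3.14, -0.0, 1.57]
wrist_force: [-1.6, -1.3, 8.8]
grip_width: 0.256
```

Emit:
carry_out(
  motion="0 0 0 0 0 0.04 1; 0 0 0 0 0 0.04 1; 0 0 0 0 0 0 1",
)

```text
time: 14.98
tool_pos: [564.5, 166.3, 190.9]
tcp_rot: [3.14, -0.0, 1.57]
wrist_force: [-2.4, -0.9, 9.1]
grip_width: 0.254
```

Emit:
carry_out(
  motion="0 0 0 0 0 0.04 1; 0 0 0 0 0 0.04 1; 0 0 0 0 0 0 1",
)

```text
time: 15.23
tool_pos: [564.5, 166.3, 188.9]
tcp_rot: [3.14, -0.0, 1.57]
wrist_force: [-3.1, -1.2, 7.9]
grip_width: 0.253
```

Emit:
carry_out(
  motion="0 0 0 0 0 0.04 1; 0 0 0 0 0 0.04 1; 0 0 0 0 0 0 1",
)

```text
time: 15.48
tool_pos: [564.5, 166.3, 186.9]
tcp_rot: [3.14, -0.0, 1.57]
wrist_force: [-2.2, -0.9, 8.4]
grip_width: 0.255
```

Emit:
carry_out(
  motion="0 0 0 0 -0.02 0.04 1; 0 0 0 0 0 0.04 1; 0 0 0 0 0 0.04 1; 0 0 0 0 0 0 1",
)

```text
time: 15.82
tool_pos: [564.3, 166.3, 184.0]
tcp_rot: [3.14, -0.0, 1.57]
wrist_force: [-2.1, -0.8, 7.8]
grip_width: 0.257
```

Emit:
carry_out(
  motion="0 0 0 0 0 0.04 1; 0 0 0 0 0 0.04 1; 0 0 0 0 0 0.04 1; 0 0 0 0 0 0 1",
)

```text
time: 16.15
tool_pos: [564.3, 166.4, 180.9]
tcp_rot: [3.14, -0.0, 1.57]
wrist_force: [-1.6, 0.4, 7.0]
grip_width: 0.253
```

Emit:
carry_out(
  motion="0 0 0 0 0 0.04 1; 0 0 0 0 0 0.04 1; 0 0 0 0 0 0 1",
)

```text
time: 16.4
tool_pos: [564.2, 166.4, 178.8]
tcp_rot: [3.14, -0.0, 1.57]
wrist_force: [-1.2, 0.1, 5.9]
grip_width: 0.254
```

Emit:
carry_out(
  motion="0 0 0 0 0 0.04 1; 0 0 0 0 0 0.04 1; 0 0 0 0 0 0 1",
)

```text
time: 16.65
tool_pos: [563.2, 166.1, 174.8]
tcp_rot: [-3.141, 0.0, 1.57]
wrist_force: [0.1, 0.1, -2.0]
grip_width: 0.253
```

Emit:
carry_out(
  motion="0 0 0 0 0 0.04 1; 0 0 0 0 0 0.04 1; 0 0 0 0 0 0 1",
)

```text
time: 16.9
tool_pos: [563.3, 166.1, 172.9]
tcp_rot: [-3.141, 0.0, 1.57]
wrist_force: [-0.7, 0.1, -2.6]
grip_width: 0.252
```

Run:
```python
from h import *
s=vision.camera('scene'); crop(s,315,150,130,130,5,'pics/s9.png'); print(sensors.get_obs()['wrist_force'])
```

```text
[-0.02263153  0.5815611  -1.31409515]
```

View pics/s9.png

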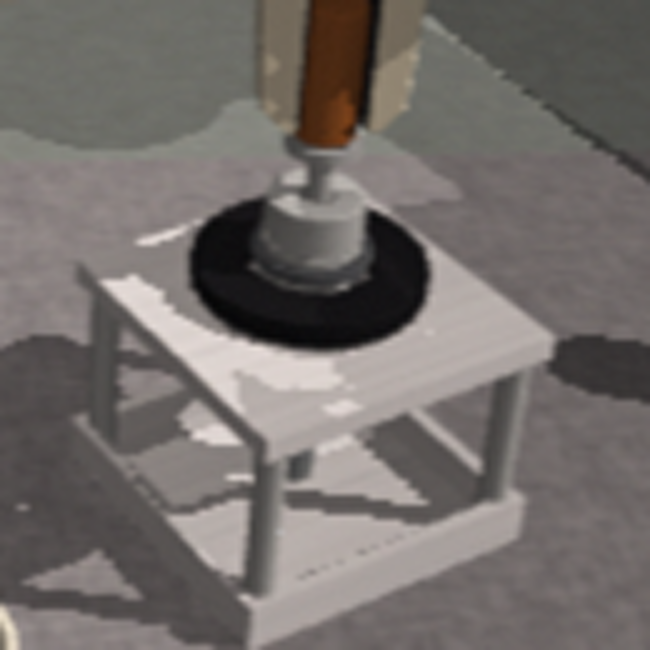

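Run:
```python
from h import *
print(nets.boxes_of('scene','slug_center')[:3]); print(nets.landmark_of('scene','slug_center')[:3])
w=vision.camera('wrist'); cv2.imwrite('pics/w10.png',w[:,:,::-1])
m=vision.camera_model('scene'); print(proj(m,[563,166,15]),proj(m,[563,166,0]))
s=cv2.imread('pics/a_scene.png'); crop(s[:,:,::-1],315,150,130,130,5,'pics/s0c.png')
```

```text
[]
[{'point': [235.4, 374.6], 'conf': 0.42}]
[373.14949879 240.53047222] [372.55081401 246.23151152]
```

View pics/s0c.png

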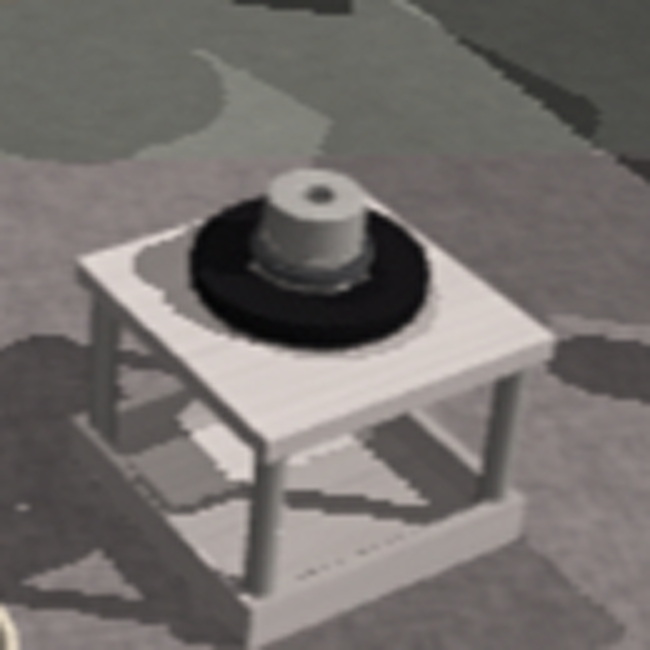

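Emit:
carry_out(
  motion="0 0 0 0 0 -0.2 1; 0 0 0 0 0 -0.4 1; 0 0 0 0 0 -0.6 1; 0 0 0 0 0 -0.6 1; 0 0 0 0 0 -0.6 1; 0 0 0 0 0 -0.6 1; 0 0 0 0 0 -0.6 1; 0 0 0 0 0 -0.6 1",
)

```text
time: 17.77
tool_pos: [563.8, 166.2, 280.8]
tcp_rot: [3.14, -0.0, 1.57]
wrist_force: [-0.6, -0.1, -1.9]
grip_width: 0.254
```

Emit:
carry_out(
  motion="0 0 0 0 0 -0.4 1; 0 0 0 0 0 -0.2 1; 0 0 0 0 0 0 1; 0 0 0 -0.5 0 0 1; 0 0 0 -1 0 0 1; 0 0 0 -1 0 0 1; 0 0 0 -1 0 0 1; 0 0 0 -1 0 0 1",
)

```text
time: 18.43
tool_pos: [562.7, 51.9, 292.1]
tcp_rot: [-3.139, 0.0, 1.57]
wrist_force: [0.3, 0.4, -1.1]
grip_width: 0.247
```

Emit:
carry_out(
  motion="0 0 0 -1 0 0 1; 0 0 0 -1 0 0 1; 0 0 0 -1 0 0 1; 0 0 0 -1 0 0 1; 0 0 0 -1 0 0 1; 0 0 0 -1 0 0 1; 0 0 0 -1 0 0.4 1; 0 0 0 -1 -0.16 0.4 1",
)

```text
time: 19.1
tool_pos: [559.0, -148.3, 272.6]
tcp_rot: [-3.141, 0.0, 1.57]
wrist_force: [-0.1, -0.0, -1.7]
grip_width: 0.256
```

Emit:
carry_out(
  motion="0 0 0 -1 0 0.4 1; 0 0 0 -0.39 0 0.4 1; 0 0 0 0 0 0 1; 0 0 0 0 0 0 1; 0 0 0 0 0 0 1",
)

```text
time: 19.52
tool_pos: [559.3, -180.2, 253.7]
tcp_rot: [-3.141, -0.001, 1.57]
wrist_force: [0.4, -0.6, -1.3]
grip_width: 0.249
```

```bash
sed -i 's/g(s,335,140,80,5)/g(s,155,140,80,5)/; s/g(w,280,165,80,5)/g(w,280,155,80,5)/' look.py; python3 look.py 11
```

```text
[ 559.3  -180.18  253.68] [-3.1413e+00 -7.0000e-04  1.5704e+00] [ 0.4  -0.56 -1.33] [ 0.046 -0.04  -0.022] 19.5167
```

View pics/c11.png

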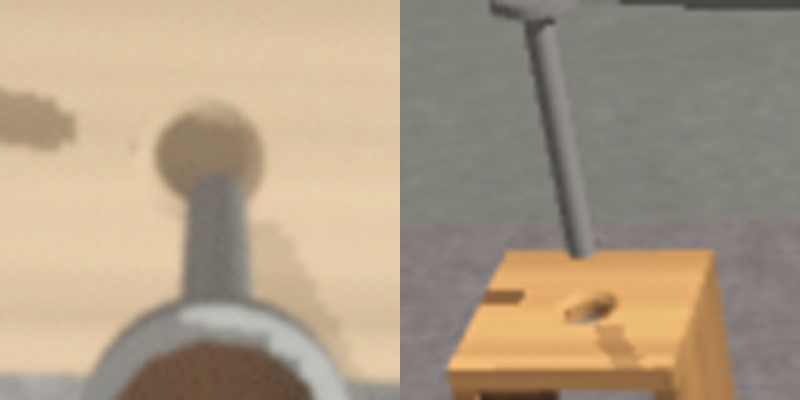

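Run:
```python
from h import *
m=vision.camera_model('wrist'); m['world_from_camera']=np.load('m.npy'); f=lambda x,o:(x+.5)/5-.5+o
ms=vision.camera_model('scene')
print('hole',atz(m,f(209,280),f(155,155),116),atz(ms,f(191,155),f(307,140),116))
tz=140.5
print('tip',atz(m,f(217,280),f(203,155),tz),atz(ms,f(180,155),f(250,140),tz))
```

```text
hole [ 553.28322974 -180.23147214  116.        ] [ 557.43098483 -181.09088469  116.        ]
tip [ 556.01267848 -178.8777181   140.5       ] [ 556.51103471 -181.43635026  140.5       ]
```

Emit:
carry_out(
  motion="0 0 0 -0.02 -0.04 0.3 1; 0 0 0 0 0 0.4 1; 0 0 0 0 0 0 1; 0 0 0 0 0 0 1; 0 0 0 0 0 0 1",
)

```text
time: 20.08
tool_pos: [558.2, -181.4, 235.7]
tcp_rot: [-3.141, -0.0, 1.57]
wrist_force: [0.1, 0.4, -1.1]
grip_width: 0.253
```

```bash
python3 look.py 12
```

```text
[ 558.15 -181.36  235.74] [-3.1409e+00 -3.0000e-04  1.5702e+00] [ 0.15  0.43 -1.13] [0.004 0.034 0.035] 20.0833
```

View pics/c12.png

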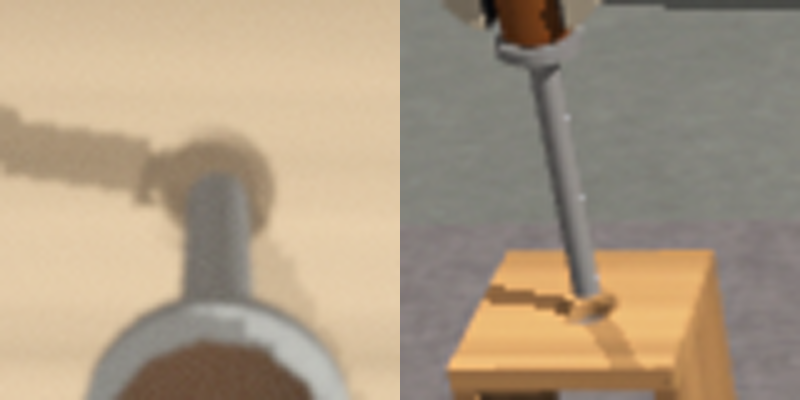

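Emit:
carry_out(
  motion="0 0 0 0.02 -0.03 0.12 1; 0 0 0 0 0 0.12 1; 0 0 0 0 0 0.12 1; 0 0 0 0 0 0.12 1; 0 0 0 0 0 0 1; 0 0 0 0 0 0 1",
)

```text
time: 20.73
tool_pos: [557.4, -181.0, 223.7]
tcp_rot: [-3.141, -0.0, 1.57]
wrist_force: [-0.5, 0.8, -1.4]
grip_width: 0.25
```

```bash
python3 look.py 13
```

```text
[ 557.38 -180.98  223.67] [-3.1409e+00 -3.0000e-04  1.5700e+00] [-0.5   0.79 -1.35] [-0.023 -0.049  0.02 ] 20.7333
```

View pics/c13.png

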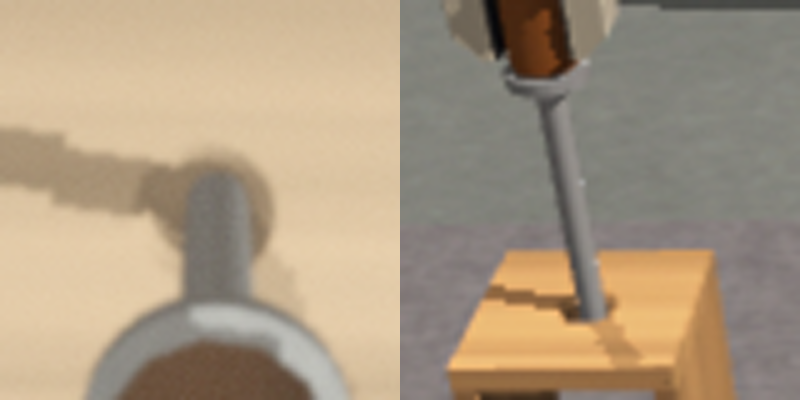

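Emit:
carry_out(
  motion="0 0 0 0 0 0.3 1; 0 0 0 0 0 0.4 1; 0 0 0 0 0 0.4 1; 0 0 0 0 0 0.4 1; 0 0 0 0 0 0.4 1; 0 0 0 0 0 0.4 1; 0 0 0 0 0 0.4 1; 0 0 0 0 0 0.4 1",
)

```text
time: 21.55
tool_pos: [557.4, -181.0, 145.3]
tcp_rot: [-3.141, -0.0, 1.57]
wrist_force: [0.6, -0.6, -2.1]
grip_width: 0.252
```

Emit:
carry_out(
  motion="0 0 0 0 0 0.2 1; 0 0 0 0 0 0.16 1; 0 0 0 0 0 0 1; 0 0 0 0 0 0 1",
)

```text
time: 21.88
tool_pos: [557.7, -181.1, 137.8]
tcp_rot: [3.141, 0.0, 1.57]
wrist_force: [0.4, 0.4, -1.6]
grip_width: 0.251
```

Emit:
carry_out(
  motion="0 0 0 0 0 0.04 1; 0 0 0 0 0 0.04 1; 0 0 0 0 0 0.04 1; 0 0 0 0 0 0.04 1; 0 0 0 0 0 0 1",
)

```text
time: 22.3
tool_pos: [557.5, -181.0, 133.5]
tcp_rot: [-3.142, -0.0, 1.57]
wrist_force: [0.4, -0.0, -2.0]
grip_width: 0.253
```

Emit:
carry_out(
  motion="0 0 0 0 0 0.04 1; 0 0 0 0 0 0.04 1; 0 0 0 0 0 0 1",
)

```text
time: 22.55
tool_pos: [557.5, -181.0, 131.3]
tcp_rot: [-3.141, -0.0, 1.57]
wrist_force: [0.9, 0.1, -2.4]
grip_width: 0.254
```

Emit:
carry_out(
  motion="0 0 0 0 0 0.04 1; 0 0 0 0 0 0.04 1; 0 0 0 0 0 0 1",
)

```text
time: 22.8
tool_pos: [557.5, -181.0, 129.3]
tcp_rot: [-3.141, -0.0, 1.57]
wrist_force: [0.3, -0.2, -1.9]
grip_width: 0.253
```

Emit:
carry_out(
  motion="0 0 0 0 0 0.04 1; 0 0 0 0 0 0 1; 0 0 0 0 0 0 1",
)

```text
time: 23.05
tool_pos: [557.7, -181.1, 129.0]
tcp_rot: [3.141, 0.0, 1.57]
wrist_force: [-2.2, 1.4, 2.7]
grip_width: 0.25
```

Emit:
carry_out(
  motion="0 0 0 0 0 0.04 1; 0 0 0 0 0 0 1; 0 0 0 0 0 0 1",
)

```text
time: 23.3
tool_pos: [557.8, -181.1, 129.0]
tcp_rot: [3.141, 0.0, 1.57]
wrist_force: [-5.7, 2.9, 9.6]
grip_width: 0.252
```

Run:
```python
from h import *
im=vision.camera('scene'); print(sensors.get_obs()['wrist_force'])
crop(im,110,130,150,130,5,'pics/s14.png')
```

```text
[-5.85443475  2.50722767  9.48093433]
```

View pics/s14.png

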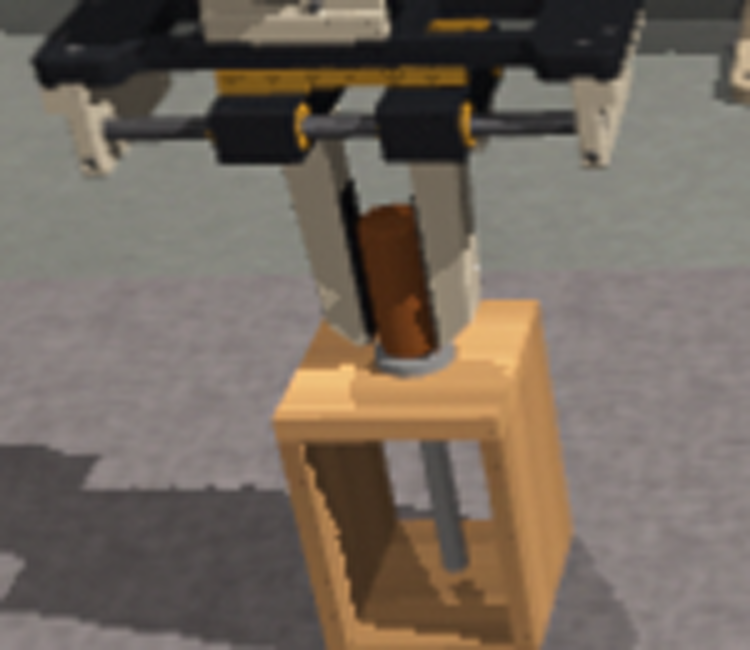

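Emit:
carry_out(
  motion="0 0 0 0 0 -0.04 1; 0 0 0 0 0 0 0.4; 0 0 0 0 0 0 0; 0 0 0 0 0 0 -0.5; 0 0 0 0 0 0 -1; 0 0 0 0 0 0 -1; 0 0 0 0 0 0 -1; 0 0 0 0 0 0 -1",
)

```text
time: 24.02
tool_pos: [557.6, -181.1, 128.6]
tcp_rot: [-3.142, -0.0, 1.57]
wrist_force: [0.6, 1.1, -1.0]
grip_width: 0.68
```

Emit:
carry_out(
  motion="0 0 0 0 0 0 -1; 0 0 0 0 0 0 -1; 0 0 0 0 0 0 -1; 0 0 0 0 0 -0.4 -1; 0 0 0 0 0 -1 -1; 0 0 0 0 0 -1 -1; 0 0 0 0 0 -1 -1; 0 0 0 0 -1 -0.4 -1",
)

```text
time: 24.68
tool_pos: [536.0, -181.6, 228.5]
tcp_rot: [3.135, 0.002, 1.571]
wrist_force: [1.5, -0.2, 1.5]
grip_width: 1.0
```

Emit:
carry_out(
  motion="0 0 0 0 -1 0 -1; 0 0 0 0 -1 0 -1; 0 0 0 0 -1 0 -1; 0 0 0 0 -1 0 -1; 0 0 0 0 0 0 -1; 0 0 0 0 0 0 -1",
)

```text
time: 25.18
tool_pos: [432.4, -181.2, 224.8]
tcp_rot: [3.14, 0.001, 1.569]
wrist_force: [0.3, -0.4, -0.5]
grip_width: 0.998
```

Run:
```python
from h import *
s=vision.camera('scene'); cv2.imwrite('pics/s15.png',s[:,:,::-1])
t=vision.camera('top'); 
o=sensors.get_obs(); print(o['time'],o['wrist_force'],o['qvel'])
g=lambda im,u,v:cv2.resize(im[v:v+100,u:u+100],None,fx=4,fy=4,interpolation=cv2.INTER_CUBIC)
cv2.imwrite('pics/f.png',np.hstack([g(s,145,165),g(s,325,175)])[:,:,::-1])
print(nets.landmark_of('scene','slug_center')[:2],nets.landmark_of('scene','rod_tip')[:2])
```

```text
25.2833 [-0.94788767 -0.25284823  0.12187009] [ 0.00620265  0.02266427 -0.01126609  0.00044753 -0.002711   -0.00161165]
[{'point': [237.1, 372.6], 'conf': 0.55}] [{'point': [241.0, 201.5], 'conf': 0.58}]
```

View pics/f.png

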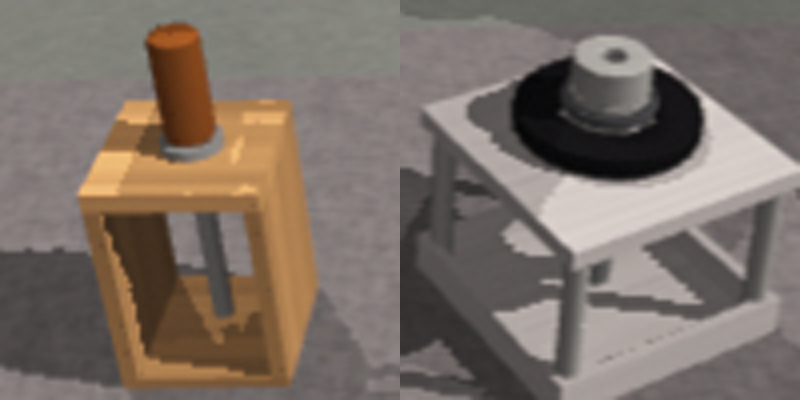

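View pics/s15.png

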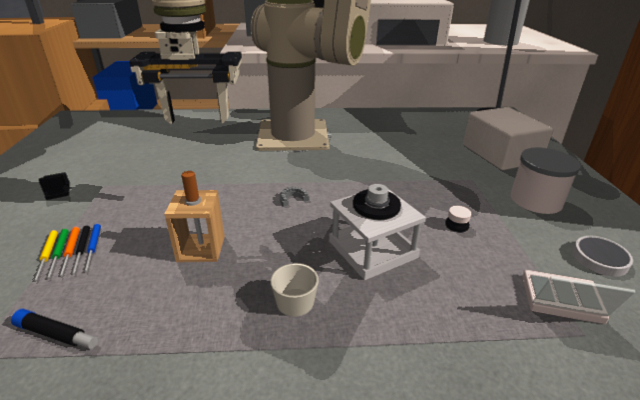

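```bash
python3 -c "
from cell import env
print(env.finish_job())"
```

```text
the job is handed in; nothing more can be done
None
```

I pushed the slug out of the sleeve into the catch tray, hung the rod back in its rack and handed the job in at about 25 s. No verdict was reported.

**Push:** The rod entered the bore without touching the mouth. It met the slug at a tip height of about 84 mm. Pushing in 1 mm steps, the slug slid at about 10 N, well under the 24 N limit. The force then dropped to nothing at a tip height of about 62 mm, when the slug came free.

**Last camera picture, arm clear with the gripper open:**
- **Rod:** upright in the rack with its collar down.
- **Sleeve:** looks back up at its rest height.
- **Slug:** a new grey object stands in the tray under the sleeve. It is partly hidden by a post, and the network found it only with moderate confidence (0.55).
- **Model, cup and jar:** look unmoved. I checked this by eye and did not re-measure them.

**Disagreement:** The wrist and scene cameras differed by up to about 4 mm on the positions of the bore and the rack hole, so I steered by closer looks. At the rack the collar touched down, and I pressed to about 11 N before easing off and opening the gripper.

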